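Close up the kit-box row against the blue stop

ROBOT

A 7-joint arm with a two-finger parallel gripper is mounted at the origin on a cart in front of the work surface, level with it; the furniture and walls round the work are solid. World frame = base frame: x ahead of the robot, y to its left, z up, the work surface at z = 0. Lengths are in m, angles in degrees, forces in N, time in s.
With the tool pointing down it reaches from about 0.35 to 0.9 m from the base axis. Payload 19.9 kg.
Tool frame: the origin (TCP) lies where the fingers leave the gripper's body, on its centre line; the fingertips stand 97 mm ahead of it and the grasp point (between the pads) lies 78 mm ahead of it; z points along the fingers, y is the direction in which the jaws open and shut (so a half turn about z gives the same grasp; the last joint's range is limited). The gripper opens to 94 mm and grips with 3 to 60 N. Pads are 16 mm wide; open, the fingers measure 119 mm over their backs; the gripper's body (75 mm by 177 mm) begins 78 mm behind the grasp point.
Start: joints at [-75.774, 23.915, -0.59, 92.452, 0.269, 63.638, -3.037], TCP at [0.179, 0.599, 0.303] pointing down, gripper open.
Joint ranges: [-161.28, 161.28], [-22.2, 115.67], [-73.04, 71.86], [3.21, 147.25], [-68.34, 248.33], [10.77, 114.83], [-161.83, 161.83]. Speed limits (degrees/s): [108.29, 108.29, 136.94, 136.94, 172.46, 172.46, 172.46].

INTERFACE

Orientations are given as [roll, pitch, yaw] about the fixed x, y, z axes, in that order (R = Rz(yaw) Ry(pitch) Rx(roll)).
In Python, from plant import arm gives the robot as it stands.
- The arm moves only by the tool send_rows, never from a script. Its argument "commands" is a list of rows, each a list of 7 numbers: the shift along the tool's x, y, z in units of 100 cm (1.0 is 100 cm), then the turn, a rotation vector about the tool's x, y, z in units of 180 degrees (1.0 is 180 degrees), then the opening, from 0 (shut) to 1 (fully open). A call has 1 to 20 rows; each row is the pose to reach, as a shift and turn from the pose commanded when the call began, along the tool's axes at that moment, turning the shorter way round; what a row does not reach only later rows make up. A row lasts 1/8 s, in which the tool goes at most 62.5 mm and 10.7 degrees, less where a joint would pass 70% of its speed; a pose out of reach is approached as far as the arm can. A call with a number of a shift or a turn outside -1 to 1 is refused whole. A call with a gripper value outside its range is refused whole. The fingers move at their own pace and stop on an object; "grip_force" is the grip in N (left out, the last holds). Time passes only in rows, so rows that repeat a pose let the fingers close. It gives the time, the measured TCP pose, the force and the opening at its end, in the units of the state.
- arm.get_state(): the state, without advancing time (a new reading comes with each control period).
- arm.capture(name): name is "side" or "top"; returns a dict with "frame" (384x512x3 uint8, blue, green, red), "fx", "fy", "cx", "cy" (pixels), "camera_from_world" (4x4, takes a point from world to camera coordinates). Camera axes: x right, y up, looking along -z (the intrinsics and any distortion apply to the point x, -y, -z); pixel columns grow to the right and rows downward; lengths in m; the calibration is good to about 2 mm. A picture is of the moment at which its call begins. There is no depth.
- arm.finish_job(): hands the job in, once; it reports no verdict.
The state is a dict: "time_s": time; "joints": joint angles; "joint_vel": joint speeds; "joint_efforts": joint torques, N m; "eef_pos": TCP position; "ee_rot": TCP orientation; "force": force on the tool from outside, world axes, zero at the start; "wrist_torque": the same for the moment, N m; "gripper_width": opening from 0.0 (shut) to 1.0 (fully open).
Only numpy, scipy, OpenCV 4.12 (cv2) and the standard library are available. Lean on these libraries where they do the work, as an engineer would, in place of code of your own. Each camera call takes 0.05 s, during which the arm holds its last target.

TASK

Three reagent kit boxes stand in a row on the grey lane mat, between a blue and a yellow stop. Push the whole row along the mat, as one block and without lifting or tipping any box, until the front box rests against the blue stop and the boxes stand close behind one another, square to the stop and in line with its middle.

Things in the scene. Friction and masses are not known exactly. Their poses are not given: they have to be found in the camera images.
- kit_urea: The cream kit box with a dark blue band: a plain closed rigid carton, 58 mm along its x (its thickness, along the lane), 100 mm along its y (across the lane), 75 mm high, about 0.1 to 0.25 kg. Origin at the centre of its underside, z up. One of the three boxes of the row; their order in the row varies and their thicknesses differ, so neighbours start 1 to 7 mm apart.
- kit_lip: The pale green kit box, the lowest of the three, with a dark blue band: a plain closed rigid carton, 60 mm along its x (its thickness, along the lane), 110 mm along its y (across the lane), 60 mm high, about 0.1 to 0.25 kg. Origin at the centre of its underside, z up. One of the three boxes of the row; their order in the row varies and their thicknesses differ, so neighbours start 1 to 7 mm apart.
- kit_glu: The white kit box, the largest, with a dark blue band: a plain closed rigid carton, 62 mm along its x (its thickness, along the lane), 120 mm along its y (across the lane), 85 mm high, about 0.1 to 0.25 kg. Origin at the centre of its underside, z up. One of the three boxes of the row; their order in the row varies and their thicknesses differ, so neighbours start 1 to 7 mm apart.
- blue_stop: Blue bar fixed on the 3 mm grey mat at either end of the lane: 30 mm thick along its x (faces 15 mm from its origin), 140 mm along y, 37 mm high. Origin: centre of its underside. Its x axis runs along the lane; the row is on its +x or -x side, 80 to 117 mm off face to face, within 5 mm of its middle and 2 degrees of square. A like yellow bar stands 80 to 117 mm behind the row: room for fingers.
Not all that is in view belongs to the job. What is shaped like the kit_urea but pink is not meant.

How it is judged (in metres and radians):
At the end, for the whole second after the job is handed in: All three boxes stand upright and still on the mat, closed up against the blue stop (every box's centre within 183 mm of the stop's centre, which leaves about 15 mm of gaps in all), each centred on the stop's middle within 20 mm and square to it within 10 degrees (horizontal distance between each of kit_urea, kit_lip, kit_glu and blue_stop below 0.183 m and y of kit_urea in the frame of blue_stop between -0.02 and 0.02 m and angle between the x axis of each of kit_urea, kit_lip, kit_glu and the x axis of blue_stop, either way round below 0.1745 rad and angle between each of kit_urea, kit_lip, kit_glu's own z axis and vertical below 0.1 rad and height (world z) of each of kit_urea, kit_lip, kit_glu below 0.01 m and linear speed of each of kit_urea, kit_lip, kit_glu below 0.01 m/s and y of kit_lip in the frame of blue_stop between -0.02 and 0.02 m and y of kit_glu in the frame of blue_stop between -0.02 and 0.02 m); the robot touches nothing.
It fails at once if a box is lifted off the mat (by 22 mm) or tipped over (height (world z) of any of kit_urea, kit_lip, kit_glu above 0.025 m or angle between any of kit_urea, kit_lip, kit_glu's own z axis and vertical above 0.5 rad).
It fails at once if the row comes apart: two boxes' centres are more than 165 mm from each other (the whole row starts at 128 mm) (horizontal distance between kit_urea and kit_lip above 0.165 m or horizontal distance between any of kit_lip, kit_urea and kit_glu above 0.165 m).
It also fails if it takes over 32 s, if anything falls off the work surface, if the arm or the gripper's body presses on something with over 40 N, if the wrist force passes 120 N, or if a joint passes its speed limit or range.

## Working session

There is one attempt and no reset: what is moved stays moved. The work goes in short steps, Python scripts to look and compute and a tool call to move; the robot and the scene stay as the last step left them, time stands still between calls to the robot, and variables do not carry over. Pictures are saved under pics/ and viewed, and the job is handed in when it is done.

Besides the shell and the picture viewer there is one more tool, called after "Request:" as a command line: name --pt "numbers of a row" for each row, then --argument value for the rest. send_rows: Moves the arm, as the interface text tells. Shifts and turns lie within -1 to 1; 1 stands for 100 cm of shift or 180 degrees of turn. Its arguments: {"type":"object","properties":{"commands":{"type":"array"},"grip_force":{"type":"number"}},"required":["commands"]}

```bash
mkdir -p pics; ls
python3 - <<'E'
from plant import arm
import cv2,json
s=arm.get_state();print(s)
for n in("top","side"):
    c=arm.capture(n);cv2.imwrite(f"pics/{n}0.png",c["frame"])
    print({k:(v.tolist() if hasattr(v,'tolist') else v) for k,v in c.items() if k!="frame"})
E
```

```text
pics
{'time_s': 0.0, 'joints': array([-75.77464638,  23.94963182,  -0.59037076,  92.48584231,
         0.27136384,  63.63704901,  -3.03687821]), 'joint_vel': array([ 0.02528714, -0.05812189, -0.03317313, -0.02015569, -0.06217583,
       -0.02441502,  0.00498559]), 'joint_efforts': array([ 5.99369923e-04, -8.51254177e+01,  6.38964213e-01, -4.25984144e+01,
       -4.88030480e-02,  1.86810410e-02,  1.54115082e-04]), 'eef_pos': array([0.17852485, 0.59869109, 0.30200553]), 'ee_rot': array([-1.79929131e+02,  7.10860475e-03,  1.63398118e+02]), 'force': array([0.47251444, 0.00239109, 0.59310431]), 'wrist_torque': array([-0.05361101, -0.03319851,  0.0439692 ]), 'gripper_width': 0.9985164978743436}
{'fx': 440.365279787715, 'fy': 440.365279787715, 'cx': 252.18330902594724, 'cy': 194.31946188990736, 'camera_from_world': [[0.02873982331556644, -0.9995139613363534, 0.012077402431840184, -0.09370492445157565], [0.98497754187185, 0.030375880160886028, 0.1699898464983696, -0.5162545854603886], [-0.1702740865894684, 0.007010492005707682, 0.9853718021325555, -1.08247937226337], [0.0, 0.0, 0.0, 1.0]]}
{'fx': 367.2766918889917, 'fy': 367.2766918889917, 'cx': 255.3502270990741, 'cy': 200.10999940915548, 'camera_from_world': [[0.9071668420686279, 0.420769277904716, -0.0012391217764653776, -0.45047180778260826], [-0.30839639900139065, 0.6668916905192133, 0.6783414584111758, 0.18650215161011802], [0.28625160564476854, -0.6149867379773074, 0.7347457590063531, -1.07146094440249], [0.0, 0.0, 0.0, 1.0]]}
```

View pics/top0.png

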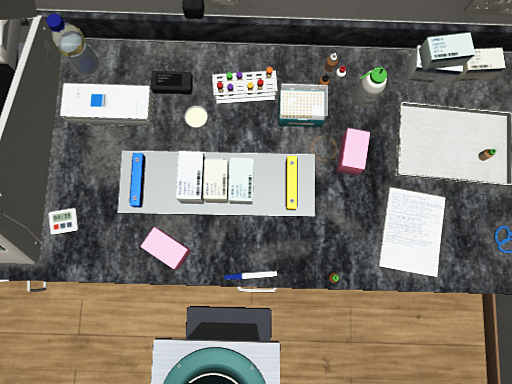

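View pics/side0.png

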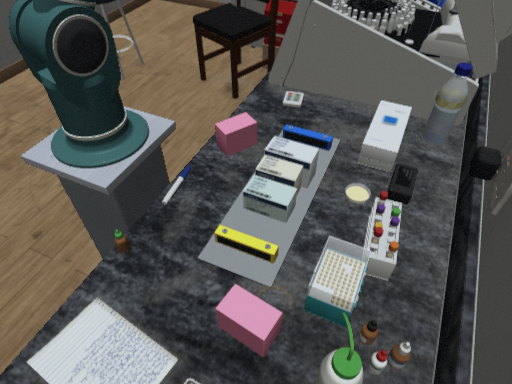

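The top view shows the lane running left-right, along world y. The blue stop is at about (137,180) and the yellow one at (291,182). From blue to yellow the row is white glu (190,177), cream urea (216,180) and green lip (241,180). The two pink boxes at (165,248) and (354,150) are decoys lying off the mat. I'll enlarge this area and measure it.

```bash
cat > h.py <<'E'
import numpy as np,cv2
def ray(c,px,z):
    T=np.array(c["camera_from_world"]);R=T[:3,:3];o=-R.T@T[:3,3]
    px=np.atleast_2d(px).astype(float)
    d=np.c_[(px[:,0]-c["cx"])/c["fx"],-(px[:,1]-c["cy"])/c["fy"],-np.ones(len(px))]@R
    return o+d*((z-o[2])/d[:,2])[:,None]
def proj(c,p):
    T=np.array(c["camera_from_world"]);q=np.atleast_2d(p)@T[:3,:3].T+T[:3,3]
    return np.c_[c["cx"]+c["fx"]*q[:,0]/-q[:,2],c["cy"]-c["fy"]*q[:,1]/-q[:,2]]
def stops(c):
    hsv=cv2.cvtColor(c["frame"],cv2.COLOR_BGR2HSV);out={}
    for n,lo,hi in(("blue",(100,150,60),(120,255,255)),("yellow",(22,150,100),(35,255,255))):
        m=cv2.inRange(hsv,lo,hi);cs,_=cv2.findContours(m,0,2)
        k=[q for q in cs if cv2.contourArea(q)>150]
        for q in k:
            r=cv2.minAreaRect(q);out.setdefault(n,[]).append((r,cv2.boxPoints(r)))
    return out
E
python3 - <<'E'
from h import *
from plant import arm
c=arm.capture("top");f=c["frame"]
for n,l in stops(c).items():
    for r,b in l:
        print(n,np.round(r[0],1),np.round(ray(c,b,.040),4)[:,:2].tolist(),np.round(ray(c,[r[0]],.04),4))
cv2.imwrite("pics/crop0.png",cv2.resize(f[140:225,110:325],None,fx=3.7,fy=3.7,interpolation=cv2.INTER_CUBIC))
E
```

```text
blue [502.5 238.5] [[0.4591, -0.6988], [0.4604, -0.7425], [0.3917, -0.7376], [0.3904, -0.6943]] [[ 0.4252 -0.7183  0.04  ]]
blue [135.9 179. ] [[0.4826, 0.2347], [0.6206, 0.2367], [0.6198, 0.2101], [0.4818, 0.2087]] [[0.5505 0.2225 0.04  ]]
yellow [291. 182.] [[0.6239, -0.1637], [0.6247, -0.1899], [0.4876, -0.1915], [0.4868, -0.1659]] [[ 0.5551 -0.1777  0.04  ]]
```

View pics/crop0.png

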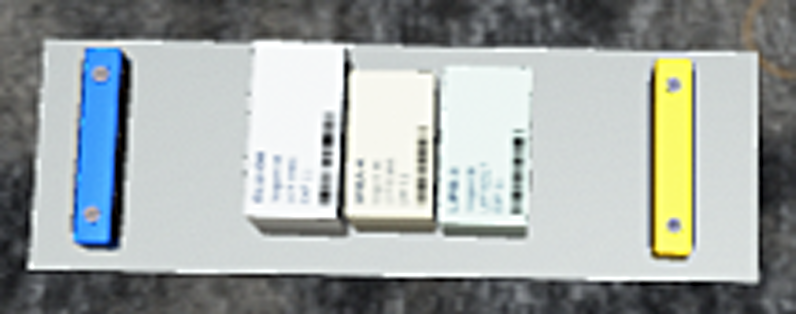

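Run:
```python
from h import *
from plant import arm
c=arm.capture("top")
B=np.array([.5505,.2225]);u=np.array([-.0112,1]);u/=np.linalg.norm(u);v=np.array([u[1],-u[0]])
for n,z,p in(("glu",.088,[(253,42),(344,45),(338,222),(246,215)]),("urea",.078,[(351,70),(434,71),(433,219),(346,216)]),("lip",.063,[(443,66),(532,68),(525,227),(440,222)])):
    q=ray(c,np.array(p)/3.7+[110,140],z)[:,:2];ctr=q.mean(0)
    print(n,ctr.round(4),"sizes",[round(float(np.linalg.norm(q[i]-q[i-1])),4) for i in range(4)],"along",round((B-ctr)@u,4),"lat",round((ctr-B)@v,4), "faces y",q[:,1].round(4))
s=arm.get_state();print(s["eef_pos"],s["ee_rot"],s["joints"],s["time_s"])
```

```text
glu [0.5546 0.0777] sizes [0.1183, 0.0614, 0.121, 0.0611] along 0.1449 lat 0.0025 faces y [0.1094 0.048  0.0462 0.1072]
urea [0.5496 0.0141] sizes [0.1006, 0.0564, 0.1019, 0.0582] along 0.2083 lat -0.0032 faces y [ 0.0435 -0.0129 -0.0161  0.0421]
lip [ 0.5536 -0.049 ] sizes [0.109, 0.0614, 0.1112, 0.0578] along 0.2715 lat 0.0001 faces y [-0.0182 -0.0796 -0.0779 -0.0202]
[0.17855846 0.59880065 0.30229505] [-1.79958850e+02  4.51328896e-03  1.63397064e+02] [-75.77406385  23.9340695   -0.58976129  92.46950234   0.26971415
  63.63913337  -3.03598801] 0.2
```

Run:
```python
from h import *
from plant import arm
c=arm.capture("top");s=arm.capture("side")
print("top base pts z0",ray(c,[(45,262),(48,15),(0,215)],0).round(3).tolist())
print("side base pts z0",ray(s,[(262,85),(472,165)],0).round(3).tolist())
cv2.imwrite("pics/t_l.png",cv2.resize(c["frame"][0:300,0:130],None,fx=2,fy=2))
cv2.imwrite("pics/s_l.png",cv2.resize(s["frame"][0:180,190:512],None,fx=2.4,fy=2.4))
```

```text
top base pts z0 [[0.333, 0.451, 0.0], [1.026, 0.517, 0.0], [0.451, 0.581, 0.0]]
side base pts z0 [[0.31, 0.458, 0.0], [0.989, 0.319, 0.0]]
```

View pics/t_l.png

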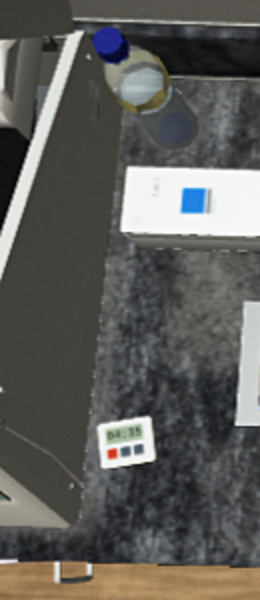

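View pics/s_l.png

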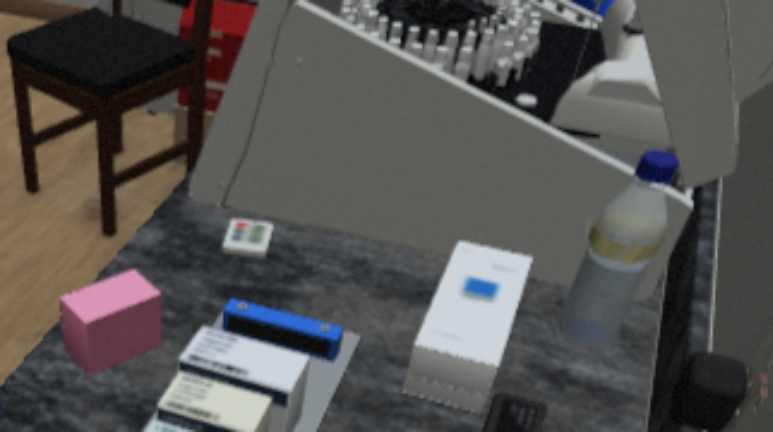

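The instrument at the left starts at about x 0.31, y 0.44, so I'll swing clear of it first. Then I'll hover over the gap between lip and the yellow stop.

Request:
send_rows --pt "-0.079 -0.196 -0.06 0 0 0 0.6" --pt "-0.079 -0.196 -0.06 0 0 0 0.6" --pt "-0.079 -0.196 -0.06 0 0 0 0.6" --pt "-0.079 -0.196 -0.06 0 0 0 0.6" --pt "-0.079 -0.196 -0.06 0 0 0 0.6" --pt "-0.354 -0.416 -0.04 0 0 0.2 0.6" --pt "-0.354 -0.416 -0.04 0 0 0.2 0.6" --pt "-0.354 -0.416 -0.04 0 0 0.2 0.6" --pt "-0.354 -0.416 -0.04 0 0 0.2 0.6" --pt "-0.354 -0.416 -0.04 0 0 0.2 0.6" --pt "-0.354 -0.416 -0.04 0 0 0.2 0.6" --pt "-0.566 -0.582 0 0 0 0.404 0.6" --pt "-0.566 -0.582 0 0 0 0.404 0.6" --pt "-0.566 -0.582 0 0 0 0.404 0.6" --pt "-0.566 -0.582 0 0 0 0.404 0.6" --pt "-0.566 -0.582 0 0 0 0.404 0.6" --pt "-0.566 -0.582 0 0 0 0.404 0.6" --pt "-0.566 -0.582 0 0 0 0.404 0.6" --pt "-0.566 -0.582 0 0 0 0.404 0.6"

```text
time_s: 2.68
eef_pos: [0.5547, -0.1194, 0.3029]
ee_rot: [180.0, -0.0, 90.8]
force: [-0.2, 0.1, 0.2]
gripper_width: 0.599
```

Run:
```python
from h import *
from plant import arm
c=arm.capture("side");cv2.imwrite("pics/side1.png",c["frame"])
s=arm.get_state();print(s["eef_pos"],s["ee_rot"],s["joints"],s["time_s"],s["gripper_width"],s["force"])
```

```text
[ 0.55464384 -0.11949961  0.30297262] [ 1.79969894e+02 -2.58897409e-02  9.07596993e+01] [-23.29249797  21.88357656  41.1459685  101.9379306  -16.13794273
  62.1726011   24.18970778] 2.725 0.597747096134403 [0.0746629  0.37406248 0.23917082]
```

View pics/side1.png

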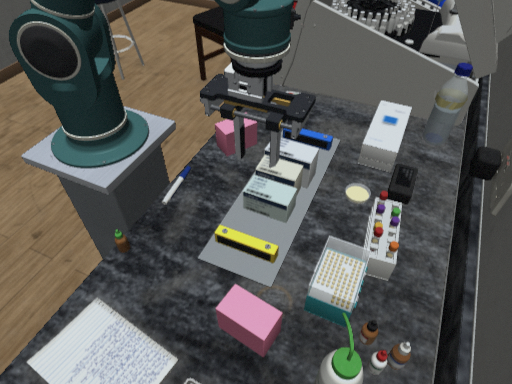

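The gripper hangs over the lane with its fingers spread across it, at about (240,150) and (275,150). The row hasn't moved. Next I lower it straight down into the gap.

Request:
send_rows --pt "0 0 0.05 0 0 0 0.6" --pt "0 0 0.1 0 0 0 0.6" --pt "0 0 0.14 0 0 0 0.6" --pt "0 0 0.17 0 0 0 0.6" --pt "0 0 0.18 0 0 0 0.6" --pt "0 0 0.18 0 0 0 0.6"

```text
time_s: 3.48
eef_pos: [0.5548, -0.1204, 0.1231]
ee_rot: [180.0, 0.0, 90.7]
force: [-0.3, 0.5, -0.2]
gripper_width: 0.596
```

Run:
```python
from h import *
from plant import arm
c=arm.capture("side");f=c["frame"];cv2.imwrite("pics/side2.png",cv2.resize(f[100:280,180:380],None,fx=3,fy=3,interpolation=cv2.INTER_CUBIC))
s=arm.get_state();print(s["eef_pos"],s["ee_rot"],s["time_s"],s["gripper_width"],s["force"])
```

```text
[ 0.55512923 -0.12049843  0.12371565] [1.79934540e+02 9.02557597e-03 9.06881547e+01] 3.525 0.6019464843354801 [0.49021364 1.29307134 0.20920199]
```

View pics/side2.png

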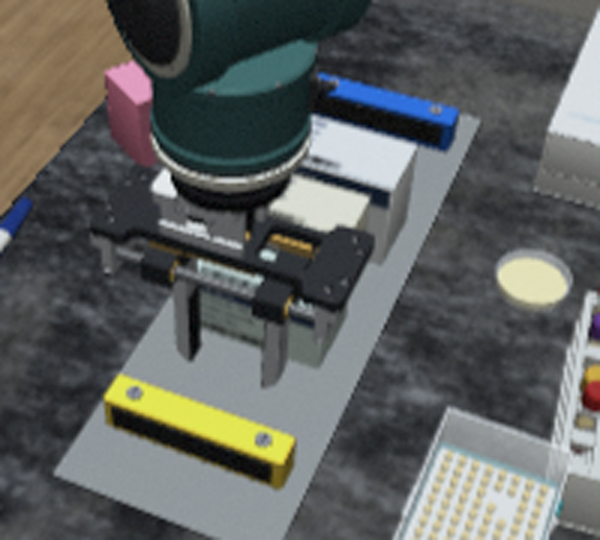

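Request:
send_rows --pt "0.012 0 0 0 0 0 0.6" --pt "0.022 0 0 0 0 0 0.6" --pt "0.028 0 0 0 0 0 0.6" --pt "0.033 0 0 0 0 0 0.6" --pt "0.038 0 0 0 0 0 0.6" --pt "0.043 0 0 0 0 0 0.6" --pt "0.048 0 0 0 0 0 0.6" --pt "0.053 0 0 0 0 0 0.6" --pt "0.058 0 0 0 0 0 0.6" --pt "0.063 0 0 0 0 0 0.6" --pt "0.068 0 0 0 0 0 0.6" --pt "0.073 0 0 0 0 0 0.6" --pt "0.078 0 0 0 0 0 0.6" --pt "0.083 0 0 0 0 0 0.6" --pt "0.088 0 0 0 0 0 0.6" --pt "0.093 0 0 0 0 0 0.6" --pt "0.098 0 0 0 0 0 0.6" --pt "0.103 0 0 0 0 0 0.6" --pt "0.108 0 0 0 0 0 0.6" --pt "0.113 0 0 0 0 0 0.6"

```text
time_s: 6.02
eef_pos: [0.5533, -0.0072, 0.1227]
ee_rot: [180.0, 0.0, 90.7]
force: [0.9, -3.2, 3.1]
gripper_width: 0.601
```

Run:
```python
from h import *
from plant import arm
c=arm.capture("side");f=c["frame"];cv2.imwrite("pics/side3.png",cv2.resize(f[80:280,180:380],None,fx=2.9,fy=2.9,interpolation=cv2.INTER_CUBIC))
c=arm.capture("top");f=c["frame"];cv2.imwrite("pics/top3.png",cv2.resize(f[130:235,110:325],None,fx=3.7,fy=3.7,interpolation=cv2.INTER_CUBIC))
s=arm.get_state();print(s["eef_pos"],s["ee_rot"],s["time_s"],s["gripper_width"],s["force"])
```

```text
[ 0.55329087 -0.0066229   0.12255026] [-1.79982538e+02 -2.57330011e-02  9.07284366e+01] 6.125 0.6007665092400204 [ 0.51266538  0.23374837 -0.72343221]
```

View pics/side3.png

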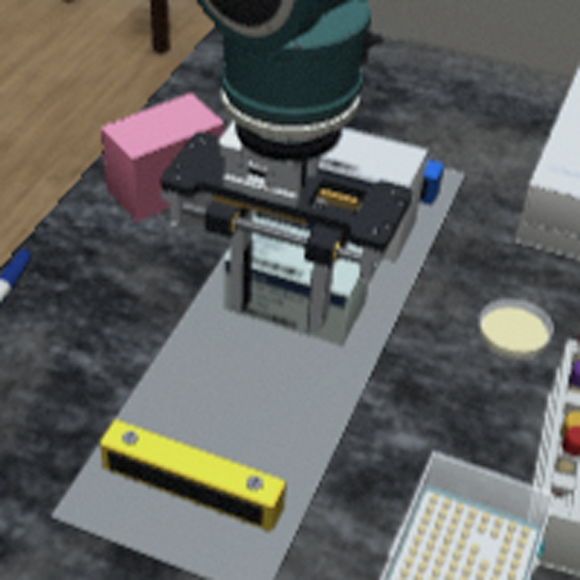

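View pics/top3.png

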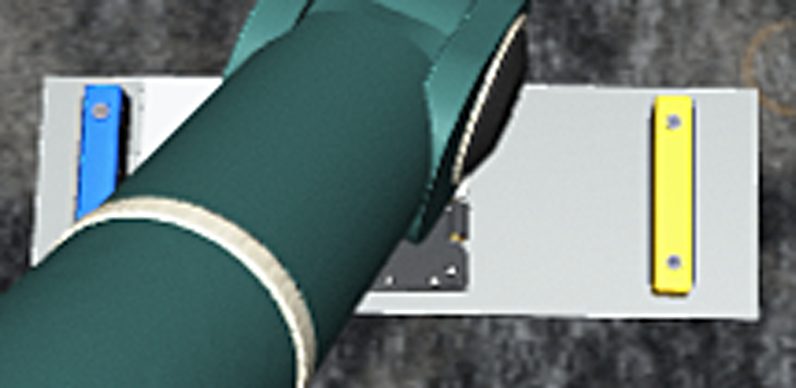

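The row moved together and stands straight. The top view leaves roughly 24 mm between the front box and the blue stop. I'll close that slowly and check the force.

Request:
send_rows --pt "0.003 0 0 0 0 0 0.6" --pt "0.006 0 0 0 0 0 0.6" --pt "0.009 0 0 0 0 0 0.6" --pt "0.012 0 0 0 0 0 0.6" --pt "0.015 0 0 0 0 0 0.6" --pt "0.018 0 0 0 0 0 0.6" --pt "0.02 0 0 0 0 0 0.6" --pt "0.022 0 0 0 0 0 0.6"

```text
time_s: 7.12
eef_pos: [0.5531, 0.0145, 0.1227]
ee_rot: [-180.0, 0.0, 90.7]
force: [0.1, -0.9, -0.7]
gripper_width: 0.605
```

Request:
send_rows --pt "0.001 0 0 0 0 0 0.6" --pt "0.002 0 0 0 0 0 0.6" --pt "0.003 0 0 0 0 0 0.6"

```text
time_s: 7.5
eef_pos: [0.5531, 0.0174, 0.1227]
ee_rot: [180.0, 0.0, 90.7]
force: [-0.0, -1.0, -0.2]
gripper_width: 0.602
```

Run:
```python
from h import *
from plant import arm
c=arm.capture("top");f=c["frame"];cv2.imwrite("pics/top4.png",cv2.resize(f[150:190,125:165],None,fx=12,fy=12,interpolation=cv2.INTER_CUBIC))
s=arm.get_state();print(s["eef_pos"],s["time_s"],s["force"])
```

```text
[0.55307448 0.01759106 0.12267477] 7.55 [ 0.49377254 -1.73151187 -1.0231962 ]
```

View pics/top4.png

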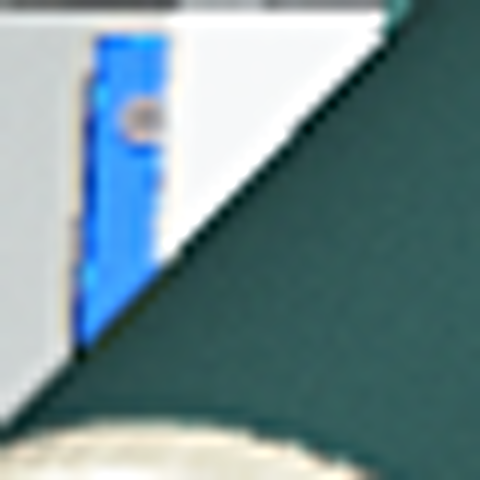

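Request:
send_rows --pt "0.001 0 0 0 0 0 0.6" --pt "0.002 0 0 0 0 0 0.6" --pt "0.002 0 0 0 0 0 0.6"

```text
time_s: 7.92
eef_pos: [0.553, 0.0186, 0.1227]
ee_rot: [180.0, 0.1, 90.6]
force: [-0.6, -5.9, -1.0]
gripper_width: 0.6
```

Request:
send_rows --pt "0.001 0 0 0 0 0 0.6" --pt "0.002 0 0 0 0 0 0.6" --pt "0.002 0 0 0 0 0 0.6"

```text
time_s: 8.3
eef_pos: [0.5529, 0.0188, 0.1228]
ee_rot: [180.0, 0.2, 90.6]
force: [-0.2, -17.2, 1.6]
gripper_width: 0.603
```

The force rose to 17 N while the tool stayed put, so the row is hard against the stop. I'll back off, lift and move the arm out of view.

Request:
send_rows --pt "-0.005 0 0 0 0 0 0.6" --pt "-0.02 0 0 0 0 0 0.6" --pt "-0.045 0 0 0 0 0 0.6" --pt "-0.06 0 0 0 0 0 0.6" --pt "-0.06 0 0 0 0 0 0.6" --pt "-0.06 0 -0.05 0 0 0 0.6" --pt "-0.06 0 -0.11 0 0 0 0.6" --pt "-0.06 0 -0.17 0 0 0 0.6" --pt "-0.1 0 -0.2 0 0 0 0.6" --pt "-0.16 0 -0.2 0 0 0 0.6" --pt "-0.22 0 -0.2 0 0 0 0.6" --pt "-0.28 0 -0.2 0 0 0 0.6" --pt "-0.34 0 -0.2 0 0 0 0.6" --pt "-0.38 0 -0.2 0 0 0 0.6" --pt "-0.38 0 -0.2 0 0 0 0.6"

```text
time_s: 10.18
eef_pos: [0.5567, -0.3609, 0.3223]
ee_rot: [-179.9, 0.1, 90.5]
force: [0.6, 0.2, 0.3]
gripper_width: 0.602
```

Run:
```python
from h import *
from plant import arm
c=arm.capture("top");f=c["frame"];cv2.imwrite("pics/top5.png",cv2.resize(f[140:225,110:325],None,fx=3.7,fy=3.7,interpolation=cv2.INTER_CUBIC))
c=arm.capture("side");f=c["frame"];cv2.imwrite("pics/side5.png",f)
s=arm.get_state();print(s["eef_pos"],s["time_s"],s["force"])
```

```text
[ 0.55788738 -0.35770662  0.32231996] 10.275 [-0.27944669  0.55292362  0.78511965]
```

View pics/top5.png

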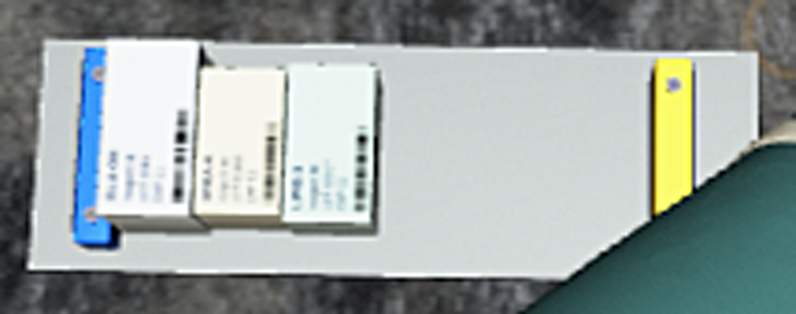

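View pics/side5.png

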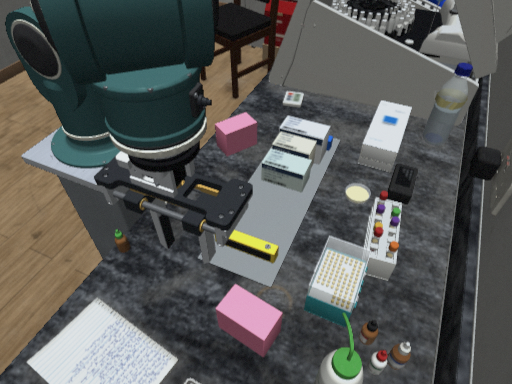

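Run:
```python
from h import *
from plant import arm
c=arm.capture("top")
B=np.array([.5505,.2225]);u=np.array([-.0112,1]);u/=np.linalg.norm(u);v=np.array([u[1],-u[0]])
for n,z,p in(("glu",.088,[(107,40),(199,41),(193,218),(98,214)]),("urea",.078,[(203,67),(287,68),(281,215),(196,212)]),("lip",.063,[(291,65),(380,67),(374,226),(284,222)])):
    q=ray(c,np.array(p)/3.7+[110,140],z)[:,:2];ctr=q.mean(0);d=(q[0]+q[1]-q[2]-q[3]);
    print(n,"along",round((B-ctr)@u,4),"lat",round((ctr-B)@v,4),"ang",round(np.degrees(np.arctan2(d@u,d@v)),2))
```

```text
glu along 0.0474 lat 0.0024 ang 0.86
urea along 0.1078 lat -0.0028 ang 0.21
lip along 0.1671 lat -0.0015 ang -0.14
```

The distances from the stop are 47, 108 and 167 mm, close to the ideal 46, 106 and 165. All boxes are within 3 mm of the middle and 1° of square, and the arm touches nothing.

```bash
python3 -c "
from plant import arm
print(arm.finish_job())"
```

```text
the job is handed in; nothing more can be done
None
```

I pushed the row (glu, urea, lip, counting from the blue stop) along the mat with two spread fingers behind the lip box. I stopped once the force rose to about 17 N with no further movement. Then I backed off, lifted clear and handed the job in at about 10.4 s; the hand-in reports no verdict.

| Box | Distance from stop centre (mm) | Off the stop's middle (mm) | Off square (degrees) |
|---|---|---|---|
| glu | 47 | +2 | 0.9 |
| urea | 108 | −3 | 0.2 |
| lip | 167 (limit 183) | −2 | −0.1 |

These come from box corners I picked by eye in the last top view, so expect an error of about 2 mm. The side view shows all three boxes upright and the arm clear of everything. No check failed or disagreed.

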